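Post the staples carton through the drop box's spring flap

TASK

Return the dark blue staples carton to the supplies drop box: push the box's sloping spring flap down with one fingertip and, while that finger keeps it down, push the carton with the other finger along the deck and over the edge so that it drops inside. Then come away so that the flap springs fully shut. Only push: do not pick the carton up, and leave the eraser on the box and everything else around it where it is.

Things in the scene. Friction and masses are not known exactly. Their poses are not given: they have to be found in the camera images.
- drop_box: Grey metal drop box, fixed, 245 (x) x 210 (y) x 110 mm; left wall 161 mm high. Origin on the worktop below the deck's far edge, in the lane's middle; +x is the way the carton is pushed (away from the robot within 0.3 rad), +y left. Walls at x -135 and +110, y +-105 mm. The empty cavity inside is 100 mm deep and also reaches under the deck and the fixed top right of the flap (y below -32).
- lane_mid (a point): Point on the deck's surface (z = 110 mm of the box) in the middle of the carton's lane, 60 mm before the deck's far edge. The deck runs from x = -135 to 0 mm. The lane is 60 mm wide, between a left guide (y +30 to +34 mm, 22 mm high) and a right guide (y -34 to -30 mm, 8 mm high).
- deck_edge (a point): Middle of the deck's far edge, on the deck's surface (x = 0, z = 110 mm of the box), where the carton is to be pushed over. Beyond it is the opening (x 0 to 105, y -32 to +94 mm), covered by the flap. Fixed to the box, same axes.
- flap_hinge (a point): Point on the flap's hinge line at x = 0, y = +94, z = 165 mm of the box. The line runs along the box's x axis, over the whole length of the box; the hinge tube on it is 9 mm thick (y 93 to 103 mm, top at z = 170 mm).
- flap (a joint): Angle of the sprung steel flap (3 mm thick), rad: 0 shut, grows as it is pushed down, stop at 0.85; springs shut by itself. Shut, it slopes down to the right from the hinge by 0.40 rad. L-shaped: over the opening (x 2 to 105 mm) it reaches to y = -28 mm; beside the lane (x -127 to 2) only a wing, y +36 mm to the hinge. Shut, it bars the carton at the deck's edge; the carton cannot push it open.
- flap_free_edge (a point): Middle of the flap's free right edge (black bead), at x = 50, y = -28, z = 113 mm of the box when shut; it moves with the flap, down and to the left.
- push_spot (a point): Middle of the wing's black push strip (215 mm along the hinge, 30 mm wide), on the flap's upper face; shut, at x = -50, y = +63, z = 153 mm of the box. It moves with the flap. Pushed here or anywhere along x down to 7 mm above deck level (4 to 8 N) it turns the flap by about 0.6 rad, enough for the carton; a second fingertip then fits on the lane at the same height, 65 mm to the right.
- carton_mid (a point): Centre of the dark blue staples carton, 40 x 62 x 22 mm (x, y, z of its own axes), about 0.09 kg. It lies flat on the deck's lane, its own y axis (62 mm long side) nearly along the box's x axis, its own x axis thus across the lane.
- eraser: Eraser in a sleeve, 22 x 56 x 13 mm, lying on the box's fixed top to the right of the lane; stays. Origin under its centre.
- stapler: Black desk stapler, 34 x 140 x 41 mm, on the worktop to the left; stays. Origin under its centre.
- sticky_notes: Yellow pad of sticky notes, 75 x 74 x 12 mm, on the worktop to the right; stays. Origin under its centre.
- highlighter: Yellow highlighter, 126 x 20 x 23 mm, on the worktop to the right; stays. Origin under its centre.
Mind the look-alikes: they are no part of the job. Of the things that look like the part that bears carton_mid, the larger one is meant.

How it is judged:
By the outcome, as a careful person would: the job done as asked, in the order asked, and still so for the second after the job is handed in, with the robot touching nothing.
It also fails if it takes over 40 s, if anything falls off the work surface, if the arm or the gripper's body presses on something with over 40 N, if the wrist force passes 120 N, or if a joint passes its speed limit or range.

ROBOT

A 6-joint arm with a two-finger parallel gripper is mounted at the origin on a cart in front of the work surface, level with it; the furniture and walls round the work are solid. World frame = base frame: x ahead of the robot, y to its left, z up, the work surface at z = 0. Lengths are in mm, angles in rad, forces in N, time in s.
With the tool pointing down it reaches from about 375 to 900 mm from the base axis. Payload 3.1 kg.
Tool frame: the origin (TCP) lies midway between the tips of the shut fingers; the grasp point (between the pads) lies env.grasp_offset behind it (env.grasp_offset is the distance from the TCP to the grasp point, in mm); y points along the fingers, z is the direction in which the jaws open and shut, and the axes are right-handed (so a half turn about y gives the same grasp; the last joint's range is limited). The gripper opens to 87 mm and grips with 3 to 60 N. Pads are 19 mm wide; open, the fingers measure 117 mm over their backs; the gripper's body (75 mm by 190 mm) begins 51 mm behind the grasp point.
Start: joints at [-0.178, 0.527, 1.433, -0, 1.181, -0.178], TCP at [624.977, 0.034, 222.548] pointing down, gripper open.
Joint ranges: [-3.08, 3.08], [-0.75, 2.2], [0.22, 2.44], [-1.43, 4.57], [0, 2.65], [-2.85, 2.85]. Speed limits (rad/s): [2.79, 2.79, 3.14, 3.14, 3.14, 3.14].

INTERFACE

Orientations are given as [roll, pitch, yaw] about the fixed x, y, z axes, in that order (R = Rz(yaw) Ry(pitch) Rx(roll)).
In Python, from station import env gives the robot as it stands.
- The arm moves only by the tool drive_tool, never from a script. Its argument "targets" is text: rows parted by semicolons, each of 7 numbers parted by spaces: the closure, from 0 (fully open) to 1 (shut), then the shift along the tool's x, y, z in mm, then the turn, a rotation vector about the tool's x, y, z in degrees. In form: jaw tx ty tz wx wy wz; .... A call has 1 to 10 rows; each row is the pose to reach, as a shift and turn from the pose commanded when the call began, along the tool's axes at that moment; what a row does not reach only later rows make up. A row lasts 1/8 s, in which the tool goes at most 62.5 mm and 10.7 degrees, less where a joint would pass 70% of its speed; a pose out of reach is approached as far as the arm can. A call with a gripper value outside its range is refused whole. The fingers move at their own pace and stop on an object; "grip_force" is the grip in N (left out, the last holds). Time passes only in rows, so rows that repeat a pose let the fingers close. It gives the time, the measured TCP pose, the force and the opening at its end, in the units of the state.
- env.state(): the state, without advancing time (a new reading comes with each control period).
- env.get_image(name): name is "scene" or "side" or "wrist"; returns a dict with "image" (400x640x3 uint8, red, green, blue), "z_map" (400x640 float32, mm along the optical axis (not along the pixel's ray), 0 where there is no reading), "fx", "fy", "cx", "cy" (pixels), "camera_from_world" (4x4, takes a point from world to camera coordinates); the wrist camera has in their place "tool_from_camera" (4x4, takes a point from camera to tool coordinates, whose origin is the TCP and whose axes are the tool frame's). Camera axes: x right, y up, looking along -z (the intrinsics and any distortion apply to the point x, -y, -z); pixel columns grow to the right and rows downward; lengths in mm; the calibration is good to about 2 mm. The wrist camera is an equidistant fisheye: a pixel r from the principal point sees the ray r / f radians off the axis. A picture is of the moment at which its call begins: read the wrist's pose just before it.
- env.job_done(): hands the job in, once; it reports no verdict.
Trained networks look in the newest picture that a camera, given by its name, has taken for a name from the list of things; names that differ only in an ending like _2 or _b are one class to them, and where a whole thing is asked for, a point or a joint stands for the part that bears it (a point fixed in the world has none). Each returns a list of dicts, best first, with "conf" (0 to 1); they miss things now and then, are a little off and sometimes report something else, mostly with a low value. They report only what shows in the picture. A call takes as long as a camera call. They do not tell look-alikes from the thing itself.
- env.trace(camera, query): "pixels" (400x640 bool, what is visible of it) and "pixel" ([column, row] in pixels, amid what is visible of it).
The state is a dict: "t": time; "qpos": joint angles; "dq": joint speeds; "joint_torque": joint torques, N m; "tcp_pos": TCP position; "eef_rot": TCP orientation; "force": force on the tool from outside, world axes, zero at the start; "moment": the same for the moment, N m; "opening": opening from 0.0 (shut) to 1.0 (fully open).
Only numpy, scipy, OpenCV 4.12 (cv2) and the standard library are available. Lean on these libraries where they do the work, as an engineer would, in place of code of your own. Each camera call takes 0.05 s, during which the arm holds its last target. There are 200 camera calls.

## Working session

There is one attempt and no reset: what is moved stays moved. The work goes in short steps, Python scripts to look and compute and a tool call to move; the robot and the scene stay as the last step left them, time stands still between calls to the robot, and variables do not carry over. Pictures are saved under pics/ and viewed, on a budget of 10 in all, crops included, one or two more only if the job needs it, and the job is handed in when it is done.

Besides the shell and the picture viewer there is one more tool, called after "Call:" as name(argument=value, ...) on one line, values as JSON. drive_tool: Moves the arm, as the interface text tells. Its arguments: {"type":"object","properties":{"targets":{"type":"string"},"grip_force":{"type":"number"}},"required":["targets"]}

```bash
ls; mkdir -p pics; cat > h.py <<'E'
import numpy as np, cv2
from station import env
def world(d,px=None):
    z=d["z_map"].astype(float); v,u=np.mgrid[0:400,0:640]
    P=np.stack([(u-d["cx"])/d["fx"]*z,-(v-d["cy"])/d["fy"]*z,-z,np.ones_like(z)],-1)
    W=P@np.linalg.inv(d["camera_from_world"]).T
    W[z==0]=np.nan
    return W[...,:3]
def proj(d,p):
    c=d["camera_from_world"]@np.r_[p,1]; return [d["cx"]+d["fx"]*c[0]/-c[2], d["cy"]-d["fy"]*c[1]/-c[2]]
def save(n,im): cv2.imwrite(n,im[...,::-1])
E
python3 - <<'E'
from h import *
s=env.state(); print(s["tcp_pos"],s["eef_rot"],s["force"],s["opening"],env.grasp_offset)
for c in ["scene","side"]:
    d=env.get_image(c); save(f"pics/{c}0.png",d["image"]); W=world(d); print(c,np.linalg.inv(d["camera_from_world"])[:3,3], [k for k in d if k not in("image","z_map")])
    for q in ["drop_box","carton_mid","eraser","flap","stapler","push_spot"]:
        for r in env.trace(c,q)[:3]:
            m=r["pixels"]; w=W[m]; w=w[~np.isnan(w[:,0])]
            print(q,round(r["conf"],2),r["pixel"],m.sum(),np.round(np.nanmedian(w,0)) if len(w) else None,np.round(np.percentile(w,5,axis=0)),np.round(np.percentile(w,95,axis=0)))
E
```

```text
pics
[6.24272710e+02 1.37955187e-01 2.21573697e+02] [-1.57292537e+00  3.76606900e-04 -1.57080347e+00] [ 0.59684061  0.69681351 -0.84176683] 0.9999394746767424 18.700000000000003
scene [ 616.39491895  889.88580774 1224.7470907 ] ['fx', 'fy', 'cx', 'cy', 'camera_from_world']
drop_box 0.95 [328.4, 235.0] 3372 [552. 185. 110.] [465.   8.  20.] [632. 205. 164.]
carton_mid 0.67 [335.4, 216.9] 202 [522. 104. 130.] [493.  84. 123.] [547. 120. 134.]
carton_mid 0.66 [330.0, 183.5] 70 [ 525. -122.   13.] [ 513. -142.    6.] [ 537. -103.   18.]
carton_mid 0.48 [327.1, 232.1] 3340 [552. 185. 110.] [465.   8.  22.] [632. 205. 164.]
eraser 0.45 [319.9, 197.7] 108 [580.  30. 120.] [555.  16. 112.] [604.  38. 124.]
flap 0.69 [320.7, 225.7] 747 [578. 155. 150.] [477.  80. 118.] [634. 187. 163.]
stapler 0.72 [322.9, 309.9] 438 [560. 398.  35.] [539. 331.   5.] [575. 446.  41.]
side [  33.08895117 -345.47084319  955.54788848] ['fx', 'fy', 'cx', 'cy', 'camera_from_world']
drop_box 0.57 [292.9, 196.5] 7336 [540.  80. 109.] [453. -13.  14.] [673. 189. 162.]
carton_mid 0.74 [283.6, 200.2] 354 [516.  90. 130.] [489.  75. 116.] [546. 113. 133.]
carton_mid 0.52 [354.0, 257.6] 216 [ 521. -133.   14.] [ 508. -153.    0.] [ 538. -110.   18.]
eraser 0.74 [312.7, 195.1] 161 [576.  20. 121.] [552.  11. 112.] [604.  31. 124.]
flap 0.75 [278.7, 172.4] 1965 [595. 148. 149.] [480.  75. 118.] [664. 182. 163.]
stapler 0.79 [220.5, 178.2] 489 [553. 368.  27.] [537. 314.   3.] [572. 427.  40.]
stapler 0.74 [281.2, 175.7] 2128 [595. 148. 149.] [478.  73. 117.] [669. 182. 164.]
stapler 0.7 [282.9, 200.8] 385 [513.  92. 130.] [489.  75. 112.] [545. 114. 133.]
push_spot 0.89 [281.1, 176.2] 2067 [596. 148. 149.] [478.  74. 117.] [669. 181. 163.]
```

```bash
python3 - <<'E'
from h import *
a=cv2.imread("pics/side0.png")[120:300,190:390]; b=cv2.imread("pics/scene0.png")[150:330,260:400]
a=cv2.resize(a,None,fx=3,fy=3,interpolation=2)[:, :600]; cv2.imwrite("pics/a1.png",a)
cv2.imwrite("pics/b1.png",cv2.resize(b,None,fx=3.3,fy=3.3,interpolation=2))
E
```

```text
(no output)
```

View pics/a1.png

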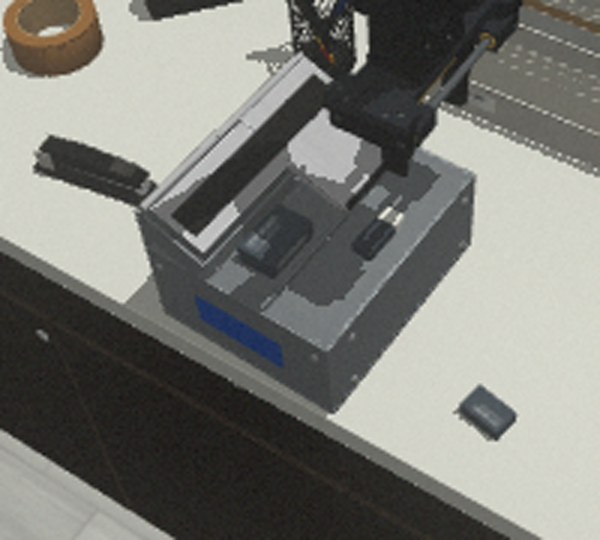

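View pics/b1.png

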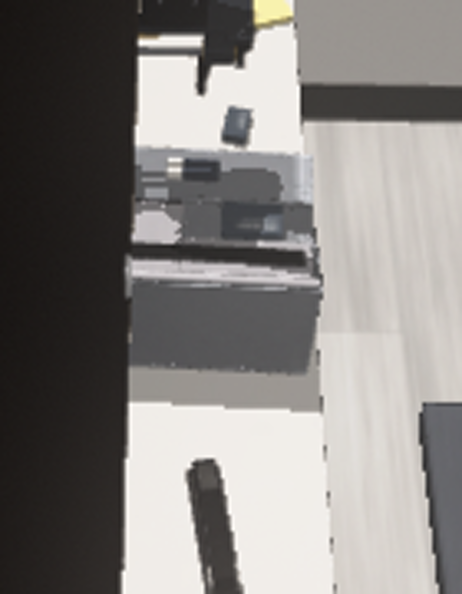

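```bash
cat > fit.py <<'E'
from h import *
from scipy.optimize import least_squares
P=[]
for c in ["scene","side"]:
    d=env.get_image(c); W=world(d)
    m=(W[...,0]>400)&(W[...,0]<720)&(W[...,1]>-80)&(W[...,1]<240)&(W[...,2]>8)&(W[...,2]<103)
    P.append(W[m]); print(c,m.sum())
Q=np.vstack(P)
def loc(p,Q):
    c,s=np.cos(p[2]),np.sin(p[2]); R=np.array([[c,-s],[s,c]])
    return (Q[:,:2]-p[:2])@R
def res(p):
    L=loc(p,Q); return np.min(np.abs(np.stack([L[:,0]+135,L[:,1]-105,L[:,1]+105])),0)
best=min((least_squares(res,[590+dx,95+dy,a],loss="soft_l1",f_scale=2) for dx in(-15,0,15) for dy in (-15,0,15) for a in(-.2,-.1,0,.1,.2)),key=lambda r:r.cost)
print(best.x,best.cost,np.median(best.fun))
p=best.x; np.save("box.npy",p)
for i,c in enumerate(["scene","side"]):
    L=loc(p,P[i])
    for n,v in [("front",L[:,0]+135),("left",L[:,1]-105),("right",L[:,1]+105)]:
        k=v[abs(v)<6]; print(c,n,len(k),np.round(np.median(k),2) if len(k) else '')
    d=env.get_image(c);W=world(d)
    m=env.trace(c,"carton_mid")
    for r in m[:2]:
        w=W[r["pixels"]];w=w[(w[:,2]>128)&(w[:,2]<138)]
        if len(w)>20:
            l=loc(p,w); rc=cv2.minAreaRect(l.astype(np.float32)); print("carton local",rc,l.mean(0),np.median(w[:,2]))
    w=W[(W[...,2]>85)&(W[...,2]<120)&(W[...,0]>400)&(W[...,0]<720)]; l=loc(p,w); k=(l[:,1]<-50)&(l[:,1]>-100)&(abs(l[:,0])<130); print("deck z",np.median(w[k,2]))
E
python3 fit.py
```

```text
scene 809
side 1992
[ 5.89624829e+02  9.36611576e+01 -4.09161931e-02] 5966.43352275492 1.0718525494187503
scene front 33 2.17
scene left 792 2.15
scene right 1 2.44
carton local ((-71.2513427734375, 5.71153450012207), (42.013580322265625, 58.932167053222656), 87.03984832763672) [-69.56290448   5.06571881] 130.7570755393475
deck z 108.38866866249407
side front 983 0.02
side left 79 -5.03
side right 953 -1.04
carton local ((-69.10579681396484, -2.736949920654297), (63.86648941040039, 37.710975646972656), 0.19949652254581451) [-70.76688464  -3.19487655] 131.10265735300948
deck z 108.89848384949858
```

Call:
drive_tool(targets="0.42 -20 0 -20 0 -10 0; 0.42 -40 0 -40 0 -20 0; 0.42 -60 0 -60 0 -30 0; 0.42 -80 0 -80 0 -40 0; 0.42 -100 0 -100 0 -50 0; 0.42 -115 0 -120 0 -60 0; 0.42 -128 0 -140 0 -70 0; 0.42 -128 0 -153 0 -80 0; 0.42 -128 0 -153 0 -87.65 0; 0.42 -128 0 -153 0 -87.65 0")

```text
t: 2.25
tcp_pos: [472.1, 128.1, 222.8]
eef_rot: [-1.571, -0.001, -0.042]
force: [0.7, -1.2, -0.4]
opening: 0.579
```

```bash
cat > wr.py <<'E'
from h import *
from scipy.spatial.transform import Rotation as Ro
def wrist(name=None):
    s=env.state(); d=env.get_image("wrist"); 
    v,u=np.mgrid[0:400,0:640]; a=(u-d["cx"])/d["fx"]; b=(v-d["cy"])/d["fy"]; th=np.hypot(a,b)+1e-9
    z=d["z_map"].astype(float); k=np.where(th<1.4,np.tan(th),np.nan)/th*z
    P=np.stack([a*k,-b*k,-z,np.ones_like(z)],-1); P[z==0]=np.nan
    T=np.eye(4);T[:3,:3]=Ro.from_euler("xyz",s["eef_rot"]).as_matrix();T[:3,3]=s["tcp_pos"]
    if name: save(name,d["image"])
    return s,d,(P@(T@d["tool_from_camera"]).T)[...,:3]
E
python3 - <<'E'
from wr import *
s,d,W=wrist("pics/w1.png"); print(s["tcp_pos"],s["eef_rot"],s["opening"],s["force"]); print(np.round(d["tool_from_camera"],2))
p=np.load("box.npy"); c,si=np.cos(p[2]),np.sin(p[2]); L=W.copy(); L[...,:2]=(W[...,:2]-p[:2])@np.array([[c,-si],[si,c]])
np.save("L.npy",L)
d2=env.get_image("side"); save("pics/s2.png",cv2.resize(d2["image"][120:300,190:390],None,fx=3,fy=3,interpolation=2))
E
```

```text
[472.05988813 128.13979324 222.81272045] [-1.57070972e+00 -6.52373138e-04 -4.24135208e-02] 0.5794535038733891 [ 0.67245822 -1.15758487 -0.39606654]
[[  -0.     -0.97   -0.24  -65.89]
 [   0.      0.24   -0.97 -162.23]
 [   1.     -0.      0.     -0.62]
 [   0.      0.      0.      1.  ]]
```

View pics/w1.png

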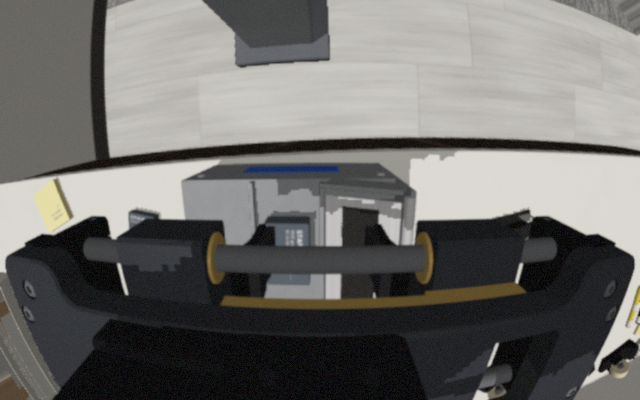

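```bash
python3 - <<'E'
from wr import *
L=np.load("L.npy"); im=cv2.imread("pics/w1.png")
for r in env.trace("wrist","carton_mid")[:3]:
    l=L[r["pixels"]]; print(r["conf"],r["pixel"],np.round(np.nanmedian(l,0)))
    k=l[(l[:,2]>124)&(l[:,2]<140)]
    if len(k)>20: print("carton",cv2.minAreaRect(k[:,:2].astype(np.float32)),np.percentile(k,[2,50,98],axis=0).round(1).tolist())
for v in (185,200,212,225,275,285):
    print(v,[(u,*np.round(L[v,u]).astype(int).tolist()) for u in range(180,425,8) if np.isfinite(L[v,u]).all()])
E
```

```text
0.75 [291.4, 237.7] [-88.   3. 132.]
carton ((-68.2854995727539, -0.4847545623779297), (62.77557373046875, 40.320404052734375), 0.16500882804393768) [[-99.2, -17.7, 125.2], [-85.1, 2.7, 132.1], [-38.4, 18.7, 133.6]]
0.61 [520.9, 219.4] [-58. 316.  22.]
0.5 [135.6, 216.4] [ -66. -232.   16.]
185 [(180, -106, -161, 0), (188, -129, -98, 111), (196, -128, -89, 110), (204, -128, -81, 109), (212, -128, -72, 111), (220, -128, -64, 111), (228, -128, -57, 110), (236, -128, -48, 111), (244, -128, -41, 111), (252, -129, -32, 116), (260, -128, -26, 110), (268, -128, -18, 109), (276, -128, -11, 110), (284, -128, -4, 109), (292, -128, 4, 111), (300, -128, 11, 110), (308, -128, 18, 110), (316, -128, 26, 110), (324, -133, 33, 136), (332, -133, 39, 138), (340, -134, 45, 140), (348, -134, 52, 141), (356, -134, 58, 142), (364, -134, 65, 141), (372, -134, 71, 142), (380, -135, 78, 143), (388, -134, 86, 138), (396, -134, 92, 139), (404, -134, 99, 138), (412, -105, 150, -2), (420, -105, 161, 0)]
200 [(180, -85, -164, -1), (188, -114, -100, 110), (196, -114, -91, 110), (204, -114, -82, 110), (212, -114, -7
[... 2605 characters left out ...]
, 300), (420, -142, 58, 308)]
285 [(180, -143, -9, 316), (188, -143, -7, 317), (196, -144, -4, 317), (204, -144, -2, 317), (212, -142, -1, 313), (220, -138, -1, 307), (228, -133, -1, 298), (236, -129, -1, 290), (244, -123, -1, 281), (252, -118, 0, 271), (260, -118, 4, 271), (268, -24, -24, 110), (276, -23, -16, 109), (284, -24, -8, 109), (292, -24, 1, 110), (300, -25, 9, 110), (308, -25, 17, 111), (316, -24, 25, 110), (324, -37, 33, 131), (332, -44, 40, 144), (340, -46, 47, 146), (348, -48, 53, 151), (356, -49, 60, 153), (364, -50, 67, 155), (372, -52, 73, 158), (380, -118, 55, 272), (388, -119, 58, 273), (396, -123, 59, 280), (404, -130, 59, 292), (412, -134, 59, 300), (420, -139, 59, 308)]
```

View pics/s2.png

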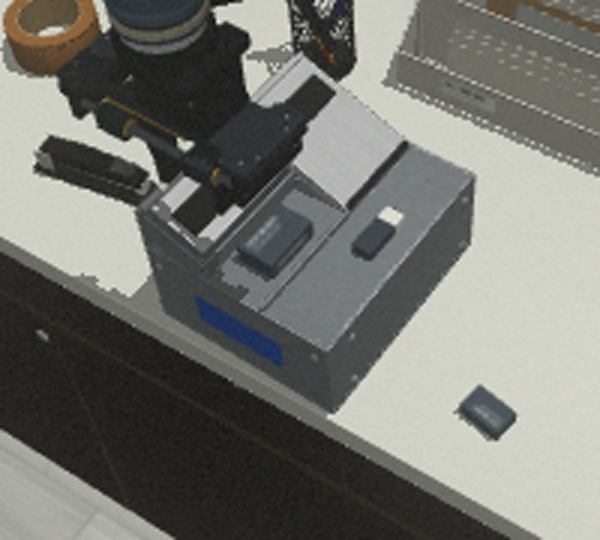

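Call:
drive_tool(targets="0.42 5 15 0 0 0 0; 0.42 5 30 0 0 0 0; 0.42 5 45 0 0 0 0; 0.42 5 55 0 0 0 0; 0.42 5 62 0 0 0 0; 0.42 5 69 0 0 0 0; 0.42 5 76 0 0 0 0; 0.42 5 82 0 0 0 0; 0.42 5 88 0 0 0 0; 0.42 5 88 0 0 0 0")

```text
t: 3.65
tcp_pos: [477.4, 127.4, 134.3]
eef_rot: [-1.572, -0.001, -0.041]
force: [1.2, -2.6, 2.7]
opening: 0.583
```

Call:
drive_tool(targets="0.42 0 4 0 0 0 0; 0.42 0 8 0 0 0 0; 0.42 0 12 0 0 0 0; 0.42 0 16 0 0 0 0; 0.42 0 16.5 0 0 0 0; 0.42 0 16.5 0 0 0 0")

```text
t: 4.4
tcp_pos: [476.6, 127.7, 117.8]
eef_rot: [-1.571, 0.001, -0.041]
force: [-0.2, -2.6, 2.5]
opening: 0.581
```

```bash
python3 - <<'E'
from h import *
s=env.state(); print(s["tcp_pos"],s["force"])
a=env.get_image("side"); b=env.get_image("scene")
A=cv2.resize(a["image"][120:260,220:360],None,fx=3,fy=3,interpolation=2)
B=cv2.resize(b["image"][170:280,290:380],None,fx=3.82,fy=3.82,interpolation=2)[:420]
save("pics/c3.png",np.hstack([A,B]))
E
```

```text
[476.63932085 127.65267111 117.80811223] [-0.2342698  -2.55638017  2.48398086]
```

View pics/c3.png

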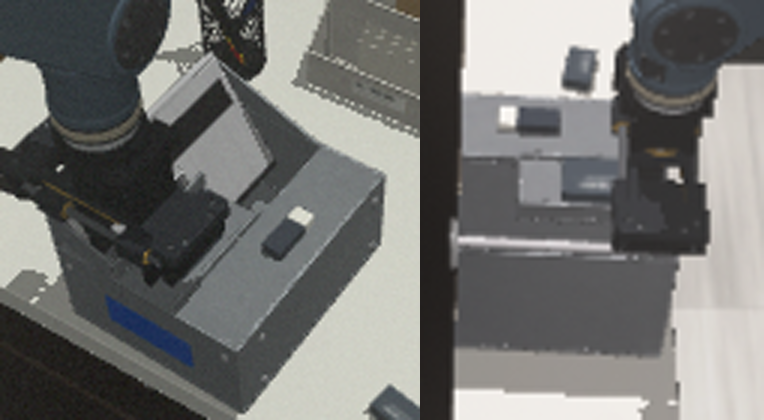

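Call:
drive_tool(targets="0.42 6 0 0 0 0 0; 0.42 12 0 0 0 0 0; 0.42 18 0 0 0 0 0; 0.42 24 0 0 0 0 0; 0.42 30 0 0 0 0 0; 0.42 36 0 0 0 0 0; 0.42 42 0 0 0 0 0; 0.42 48 0 0 0 0 0; 0.42 54 0 0 0 0 0; 0.42 60 0 0 0 0 0")

```text
t: 5.75
tcp_pos: [537.3, 125.3, 118.1]
eef_rot: [-1.571, 0.0, -0.041]
force: [-2.1, -2.8, 1.6]
opening: 0.584
```

```bash
python3 - <<'E'
from wr import *
s,d,W=wrist("pics/w4.png"); print(s["tcp_pos"],s["force"])
b=env.get_image("scene"); a=env.get_image("side")
A=cv2.resize(a["image"][120:260,220:360],None,fx=3,fy=3,interpolation=2)
B=cv2.resize(b["image"][170:280,290:380],None,fx=3.82,fy=3.82,interpolation=2)[:420]
save("pics/c4.png",np.hstack([A,B]))
p=np.load("box.npy"); c,si=np.cos(p[2]),np.sin(p[2])
for cam,Wc in (("scene",world(b)),("side",world(a))):
    for r in env.trace(cam,"carton_mid")[:3]:
        l=Wc[r["pixels"]]; l[:,:2]=(l[:,:2]-p[:2])@np.array([[c,-si],[si,c]]); print(cam,r["conf"],r["pixel"],np.nanpercentile(l,[5,50,95],axis=0).round().tolist())
E
```

```text
[537.28449269 125.33614818 118.0669924 ] [-2.08300241 -2.83972011  1.61902215]
scene 0.69 [314.3, 217.7] [[-16.0, -10.0, 119.0], [0.0, 12.0, 130.0], [17.0, 28.0, 134.0]]
side 0.52 [355.0, 256.6] [[-71.0, -247.0, 9.0], [-59.0, -228.0, 15.0], [-45.0, -208.0, 18.0]]
```

View pics/c4.png

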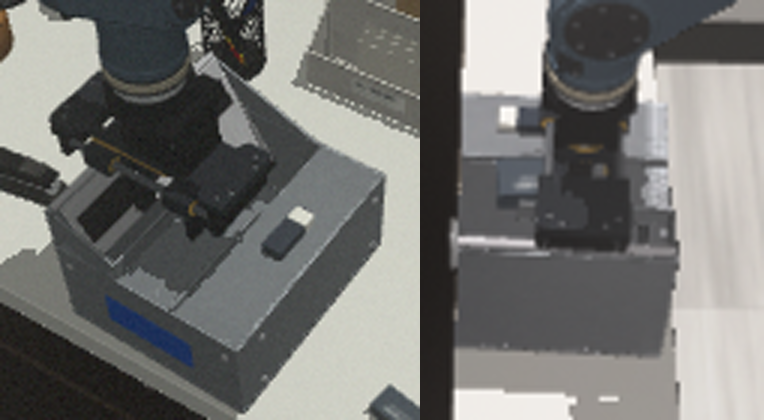

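Call:
drive_tool(targets="0.42 6 0 0 0 0 0; 0.42 12 0 0 0 0 0; 0.42 18 0 0 0 0 0; 0.42 24 0 0 0 0 0; 0.42 30 0 0 0 0 0; 0.42 36 0 0 0 0 0; 0.42 42 0 0 0 0 0; 0.42 48 0 0 0 0 0; 0.42 54 0 0 0 0 0; 0.42 58 0 0 0 0 0")

```text
t: 7.25
tcp_pos: [595.3, 122.9, 118.0]
eef_rot: [-1.571, -0.0, -0.041]
force: [-2.4, -2.6, 1.9]
opening: 0.579
```

```bash
python3 - <<'E'
from wr import *
s,d,W=wrist("pics/w5.png"); print(s["tcp_pos"],s["force"])
b=env.get_image("scene"); a=env.get_image("side")
A=cv2.resize(a["image"][120:260,220:360],None,fx=3,fy=3,interpolation=2)
B=cv2.resize(b["image"][170:280,290:380],None,fx=3.82,fy=3.82,interpolation=2)[:420]
save("pics/c5.png",np.hstack([A,B]))
p=np.load("box.npy"); c,si=np.cos(p[2]),np.sin(p[2])
for cam,Wc in (("scene",world(b)),("side",world(a)),("wrist",W)):
    for r in env.trace(cam,"carton_mid")[:4]:
        l=Wc[r["pixels"]]; l[:,:2]=(l[:,:2]-p[:2])@np.array([[c,-si],[si,c]]); print(cam,r["conf"],r["pixel"],np.nanpercentile(l,[5,50,95],axis=0).round().tolist())
E
```

```text
[595.29109084 122.89884071 118.03808497] [-2.38892657 -2.60647424  1.86451427]
side 0.68 [354.1, 257.9] [[-73.0, -250.0, -2.0], [-59.0, -230.0, 14.0], [-34.0, -206.0, 18.0]]
wrist 0.8 [239.5, 233.7] [[31.0, -55.0, 27.0], [36.0, -44.0, 28.0], [44.0, -8.0, 29.0]]
wrist 0.68 [85.2, 143.8] [[-68.0, -244.0, 6.0], [-54.0, -218.0, 16.0], [-41.0, -203.0, 18.0]]
```

View pics/c5.png

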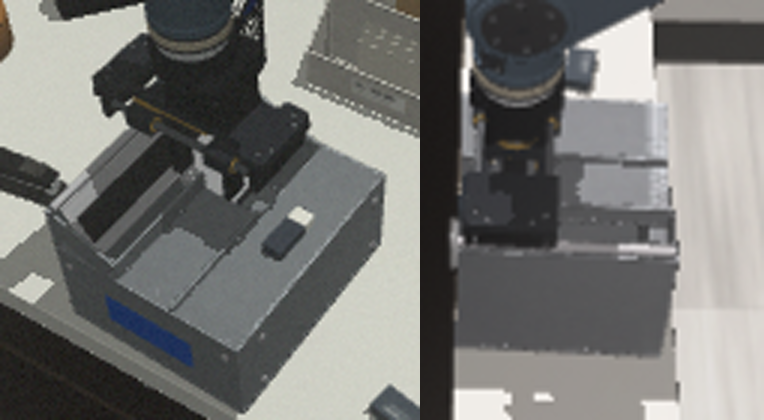

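The carton is seen inside, at about z = 28 mm. I'll lift straight up.

Call:
drive_tool(targets="0.42 0 -8 0 0 0 0; 0.42 0 -16 0 0 0 0; 0.42 0 -24 0 0 0 0; 0.42 0 -32 0 0 0 0; 0.42 0 -40 0 0 0 0; 0.42 0 -50 0 0 0 0; 0.42 0 -65 0 0 0 0; 0.42 0 -85 0 0 0 0; 0.42 0 -105 0 0 0 0; 0.42 0 -120 0 0 0 0")

```text
t: 8.8
tcp_pos: [595.2, 123.3, 239.7]
eef_rot: [-1.57, -0.001, -0.041]
force: [0.5, -0.1, -0.3]
opening: 0.581
```

Call:
drive_tool(targets="0.42 -20 -10 0 0 0 0; 0.42 -50 -20 0 0 0 0; 0.42 -80 -30 0 0 0 0; 0.42 -110 -40 0 0 0 0; 0.42 -130 -40 0 0 0 0; 0.42 -130 -40 0 0 0 0; 0.42 -130 -40 0 0 0 0")

```text
t: 9.68
tcp_pos: [466.1, 128.4, 278.4]
eef_rot: [-1.571, -0.002, -0.041]
force: [0.4, -0.4, -0.0]
opening: 0.58
```

```bash
python3 - <<'E'
from wr import *
print(env.state()["tcp_pos"],env.state()["force"])
b=env.get_image("scene"); a=env.get_image("side")
A=cv2.resize(a["image"][120:260,220:360],None,fx=3,fy=3,interpolation=2)
B=cv2.resize(b["image"][170:280,290:380],None,fx=3.82,fy=3.82,interpolation=2)[:420]
save("pics/c6.png",np.hstack([A,B]))
p=np.load("box.npy"); c,si=np.cos(p[2]),np.sin(p[2])
for cam,Wc in (("scene",world(b)),("side",world(a))):
    l=Wc.reshape(-1,3).copy(); l[:,:2]=(l[:,:2]-p[:2])@np.array([[c,-si],[si,c]])
    k=l[(l[:,0]>15)&(l[:,0]<95)&(l[:,1]>-20)&(l[:,1]<85)&(l[:,2]<175)]
    if len(k)>20: f=np.polyfit(k[:,1],k[:,2],1); print(cam,"flap slope",len(k),np.arctan(f[0]),"z at y=-28",np.polyval(f,-28))
    for q in("eraser","carton_mid"):
      for r in env.trace(cam,q)[:2]: print(cam,q,round(r["conf"],2),r["pixel"],np.nanmedian(Wc[r["pixels"]],0).round())
E
```

```text
[466.06512022 128.35259686 278.41268431] [ 0.40311304 -0.37098211 -0.03162591]
scene flap slope 185 0.4026928346016796 z at y=-28 112.03725341340989
scene eraser 0.52 [323.1, 311.4] [560. 398.  34.]
scene carton_mid 0.62 [331.9, 185.4] [ 525. -120.   13.]
side flap slope 865 0.24742398258707163 z at y=-28 119.27956030779454
side eraser 0.75 [314.4, 195.8] [577.  20. 121.]
side carton_mid 0.74 [314.5, 197.4] [577.  21. 121.]
side carton_mid 0.51 [356.2, 255.3] [ 520. -133.   14.]
```

View pics/c6.png

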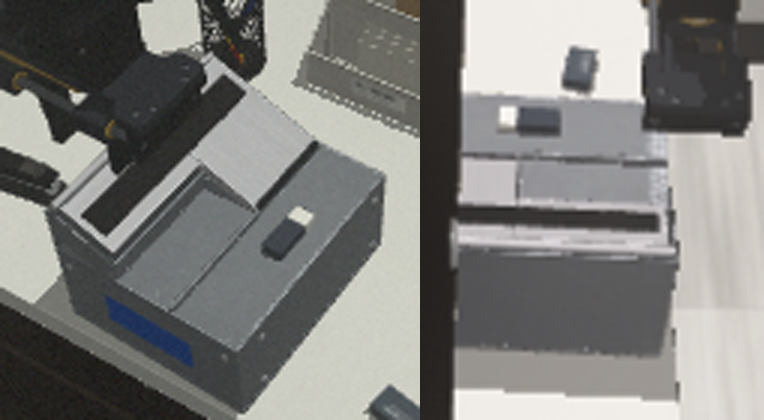

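```bash
python3 -c "
from station import env
print(env.job_done())"
```

```text
the job is handed in; nothing more can be done
None
```

The staples carton is inside the drop box and the flap has sprung shut; the job is handed in. The moves took about 10 s. I pressed the flap's wing down with the left fingertip, pushed the carton along the lane and over the edge with the right one, then lifted clear.

**Carton:** after the push, the wrist camera saw it lying at about z = 28 mm in the cavity.

**Flap:** the scene camera measured a slope of 0.403 rad, with the free edge at z = 112 mm. That matches shut (0.40 rad, 113 mm), and the last picture shows it closed. The same fit from the side camera disagreed, giving 0.25 rad. I put that down to stray points from the gripper in its view, but did not confirm it.

**Eraser and small look-alike carton:** neither moved. The scene camera's "eraser" hit in the last check was really the stapler, so the eraser's position comes from the side camera and the picture.

**Forces:** no reading between moves went above about 3 N on any axis, and the tool read close to zero force, touching nothing, at hand-in.

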